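# Seat a circuit-board carrier in its soldering jig

## Task

On the soldering bench, push the steel carrier with the green circuit board along the rails of its jig with a fingertip until you feel it drop into the locating notches. Then push the red keeper fully home over its edge to lock it in. Push only: never pick up the carrier, and leave the loose things around it where they stand.

Things in the scene. Friction and masses are not known exactly. Their poses are not given: they have to be found in the camera images.
- jig: Dark steel jig bolted to the bench, base plate 230 x 360 x 8 mm. Origin: centre of its underside; z up. Its y axis runs along the two rails; the carrier slides towards +y; the red keeper is on the -x side. Rails y -170 to +170, x 15 to 45 mm either side, tops 30 mm above the bench. Grey side guides: inner faces 46.5 mm either side, tops 45 mm up, 1.5 mm play each side.
- seat (a point): Where the carrier's origin lies when seated: jig x 0, y +70 mm, 22 mm above the bench (notch floors). Axes as the jig's. Each rail has two notches with orange floors, 18 mm long, 8 mm deep: one 42 mm ahead of the seat (+y) in the rail's inner half, one 42 mm behind it in the outer half. The rails run on past the notches: no end stop.
- carrier: Loose steel plate with green circuit board, 90 (x, across the rails) x 100 mm (y, along), about 0.45 kg. Origin: centre of the plane of its feet's undersides; axes as the jig's. Plate 10 to 22 mm above the origin, board parts up to 36 mm. Starts on the rails 105 to 175 mm short of the seat; needs 1 to 5 N to slide; drops 8 mm, level, at the seat, and the notches then stop it.
- carrier_rear (a point): Centre of the carrier's flat rear face (carrier y -50 mm, 16 mm above its origin), the face to push: 90 mm wide, 12 mm high. It lies 40 to 52 mm above the bench on the rails, 32 to 44 mm when seated. Four black feet, 10 x 12 x 10 mm: front pair at x 22 mm either side, y +42; rear pair at x 36 mm either side, y -42; so only at the seat do all four find their notches, together.
- keeper (a joint): Travel of the red keeper in m: 0 fully back, 0.028 fully home at its stop. Slides towards the jig's +x, starts between 0 and 0.007, takes about 2 N, stays where left. Its 40 mm wide, 6 mm thick tongue runs 47.5 to 53.5 mm above the bench; home, it overlaps the edge of the seated carrier (top at 44 mm) by 15 mm. A carrier still up on the rails blocks it.
- keeper_tab (a point): Centre of the flat outer (jig -x) face of the keeper's upright push tab; moves with the keeper. Tab 8 mm thick (jig x), 36 mm wide (jig y), rising from 53 to 81 mm above the bench; this point is 67.5 mm above the bench. Nothing stands behind it within 80 mm.
- heatsink: Loose aluminium heat sink 30 x 36 x 28 mm standing on the jig's plate beyond the far rail; origin under its centre. Leave alone.
- jar: Loose small glass jar with yellow cap, 32 mm diameter, 45 mm high, on the jig's plate beyond the far rail; origin under its centre. Leave alone.
- flux: Loose small bottle with red cap, 28 mm diameter, 60 mm high, on the jig's plate on the keeper side; origin under its centre. Leave alone.
- spool: Loose solder spool, 52 mm diameter, 36 mm high, on the bench beside the jig; origin under its centre. Leave alone.
- cup: Loose brass cup, 60 mm diameter, 50 mm high, on the bench beside the jig; origin under its centre. Leave alone.
- driver: Loose screwdriver lying on the bench to the left; origin under its middle. Leave alone.
Things that resemble listed ones, but are neither listed nor needed, are in the scene too. There is more than one size of the carrier; the one meant has the size given above.

How it is judged:
On the way, in this order (a step that is already met when the one before it is completed fails the run):
1. the carrier has dropped into the notches while the keeper is still back (y of carrier in the frame of seat between -0.006 and 0.006 m and x of carrier in the frame of seat between -0.006 and 0.006 m and z of carrier in the frame of seat between -0.003 and 0.0035 m and angle between carrier's own z axis and vertical below 0.06 rad and value of joint keeper below 0.012 m), for 0.2 s.
2. the keeper is home over the seated carrier (y of carrier in the frame of seat between -0.006 and 0.006 m and x of carrier in the frame of seat between -0.006 and 0.006 m and z of carrier in the frame of seat between -0.003 and 0.0035 m and angle between carrier's own z axis and vertical below 0.06 rad and value of joint keeper above 0.023 m), for 0.2 s.
At the end, for the whole second after the job is handed in: The carrier rests level (within 0.06 rad) on the notch floors, its origin within 6 mm of the seat sideways and along the rails and within 3 mm in height, at rest, and the keeper has travelled at least 23 of its 28 mm (all of step 2 and linear speed of carrier below 0.01 m/s); the robot touches nothing.
It fails at once if the carrier is lifted more than about 15 mm above the rails (z of carrier in the frame of seat above 0.023 m).
It fails at once if the carrier is tipped by more than 0.3 rad (angle between carrier's own z axis and vertical above 0.3 rad).
It fails at once if a loose bystander is moved more than 25 mm or knocked over (distance of any of heatsink, jar, flux, spool, cup, driver from where it was at the start of the episode above 0.025 m or angle between any of heatsink, jar, flux, spool, cup's own z axis and vertical above 0.4 rad).
It also fails if it takes over 48 s, if anything falls off the work surface, if the arm or the gripper's body presses on something with over 40 N, if the wrist force passes 120 N, or if a joint passes its speed limit or range.

## Robot

A 6-joint arm with a two-finger parallel gripper is mounted at the origin on the work surface. World frame = base frame: x ahead of the robot, y to its left, z up, the work surface at z = 0. Lengths are in m, angles in rad, forces in N, time in s.
With the tool pointing down it reaches from about 0.375 to 0.75 m from the base axis. Payload 9 kg.
Tool frame: the origin (TCP) lies at the very end of the fingers, on their centre line; the grasp point (between the pads) lies 19 mm behind it (ctrl.grip_point_offset is the distance from the TCP to the grasp point, in m); z points along the fingers, y is the line along which they close (so a half turn about z gives the same grasp; the last joint's range is limited). The gripper opens to 85 mm and grips with 20 to 120 N. Pads are 22 mm wide; open, the fingers measure 114 mm over their backs; the gripper's body (76 mm by 85 mm) begins 54 mm behind the grasp point. The pads swing forward as they close: fully open they stand 13 mm farther back than shut.
Start: joints at [1.117, 0.104, 0.097, 1.564, 0, 1.353], TCP at [0.14, 0.583, 0.231] pointing down, gripper open.
Joint ranges: [-2.99, 2.99], [-0.84, 1.86], [-1.1, 1.16], [-1.84, 2.11], [-1.51, 1.56], [-3.14, 3.14]. Speed limits (rad/s): [2.22, 2.22, 2.57, 3.14, 3.14, 3.14].

## Interface

Orientations are given as a unit quaternion [w, x, y, z].
In Python, from plant import ctrl gives the robot as it stands. The module is installed in compiled form; this text tells all that it offers.
- The arm moves only by the shell command python3 -m crank 'ROWS' [FORCE]. ROWS is JSON, a list that holds one entry, the list of rows, each a list of 5 numbers: the opening in per cent of the stroke, from 0 (shut) to 100 (fully open), then the shift along the tool's x, y, z in mm, then the turn about the tool's z in rad. A call has 1 to 12 rows; each row is the pose to reach, as a shift and turn from the pose commanded when the call began, along the tool's axes at that moment; what a row does not reach only later rows make up. A row lasts 1/8 s, in which the tool goes at most 62.5 mm and 10.7 degrees, less where a joint would pass 70% of its speed; a pose out of reach is approached as far as the arm can. A call with a gripper value outside its range is refused whole. The fingers move at their own pace and stop on an object; FORCE is the grip in N (left out, the last holds). Time passes only in rows, so rows that repeat a pose let the fingers close. It gives the time, the measured TCP pose, the force, the opening and the grip force at its end, in the units of the state.
- ctrl.observe(): the state, without advancing time (a new reading comes with each control period).
- ctrl.read_camera(name): name is "scene" or "top" or "wrist"; returns a dict with "pixels" (400x640x3 uint8, red, green, blue), "fovy" (degrees; the focal length in pixels is half the picture's height over the tangent of half this angle, whatever the lens; pixels are square), "cx", "cy" (the principal point, pixels), "camera_from_world" (4x4, takes a point from world to camera coordinates). Camera axes: x right, y down, z forward; pixel columns grow to the right and rows downward; lengths in m; the calibration is good to about 2 mm. A picture is of the moment at which its call begins. There is no depth.
- ctrl.sign_off(): hands the job in; it is judged then, once.
The state is a dict: "t": time; "joint_pos": joint angles; "joint_velocities": joint speeds; "joint_efforts": joint torques, N m; "tcp_pos": TCP position; "orientation": TCP orientation; "contact_force": force on the tool from outside, world axes, zero at the start; "wrist_torque": the same for the moment, N m; "grip_width": opening from 0.0 (shut) to 1.0 (fully open); "gripper_force": force on a finger pad.
Only numpy, scipy, OpenCV 4.12 (cv2) and the standard library are available. Lean on these libraries where they do the work, as an engineer would, in place of code of your own. Each camera call takes 0.05 s, during which the arm holds its last target. There are 200 camera calls.

## Working session

There is one attempt and no reset: what is moved stays moved. The work goes in short steps, Python scripts to look and compute and a shell command to move; the robot and the scene stay as the last step left them, time stands still between calls to the robot, and variables do not carry over. Pictures are saved under pics/ and viewed, at most 10 in all, crops included, and the job is handed in when it is done.

```bash
mkdir -p pics; cat > h.py <<'E'
import numpy as np, cv2
from plant import ctrl
def cam(n,save=None):
    d=ctrl.read_camera(n); 
    if save: cv2.imwrite(f'pics/{save}.png',d['pixels'][:,:,::-1])
    return d
def ray(d,u,v,z):
    f=200/np.tan(np.radians(d['fovy'])/2); T=np.array(d['camera_from_world']); R=T[:3,:3]; c=-R.T@T[:3,3]
    r=R.T@np.array([(u-d['cx'])/f,(v-d['cy'])/f,1]); return c+r*(z-c[2])/r[2]
def proj(d,p):
    f=200/np.tan(np.radians(d['fovy'])/2); T=np.array(d['camera_from_world']); q=T[:3,:3]@p+T[:3,3]
    return q[:2]/q[2]*f+[d['cx'],d['cy']]
E
python3 - <<'E'
from h import *
for n in ('top','scene'):
    d=cam(n,n+'0'); T=np.array(d['camera_from_world']); print(n,d['fovy'],d['cx'],d['cy'],(-T[:3,:3].T@T[:3,3]).round(3))
o=ctrl.observe(); print(o['tcp_pos'],o['orientation'],o['grip_width'],o['t'])
E
```

```text
top 44.184833266004695 308.37230250373733 215.15650615161545 [0.358 0.026 1.3  ]
scene 54.89878048753489 314.5545016652304 200.0825357022793 [1.16  0.392 0.755]
[0.14001655 0.58311799 0.23058509] [-2.03951041e-04  1.17618852e-01  9.93058616e-01 -5.90874136e-04] 1.0003520779604078 0.1
```

View pics/top0.png

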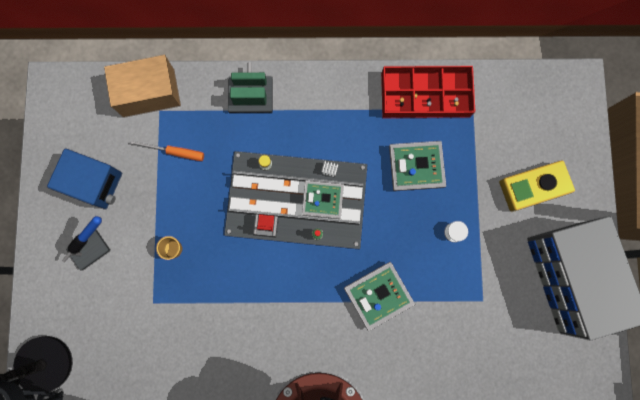

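View pics/scene0.png

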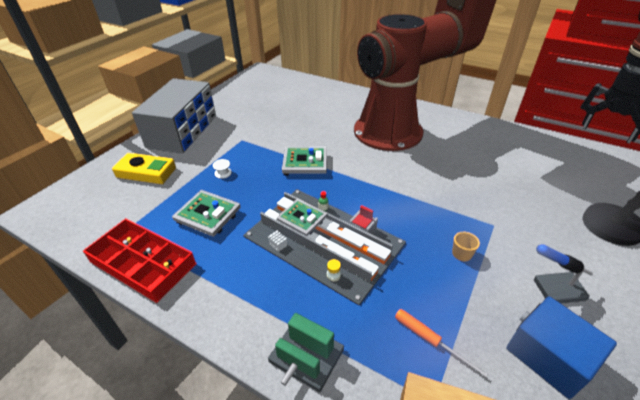

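The top view shows the jig at about (297,200). The carrier on the rails is at (322,198), with orange notches to its left (250–290, 185–210), so it must slide image-left (world +y). The red keeper is at (265,223). The scene view agrees, and the boards off the jig are decoys.

```bash
python3 - <<'E'
from h import *
im=cv2.imread('pics/top0.png')[140:260,215:375]
cv2.imwrite('pics/crop0.png',cv2.resize(im,None,fx=5,fy=5,interpolation=cv2.INTER_CUBIC))
E
```

```text
(no output)
```

View pics/crop0.png

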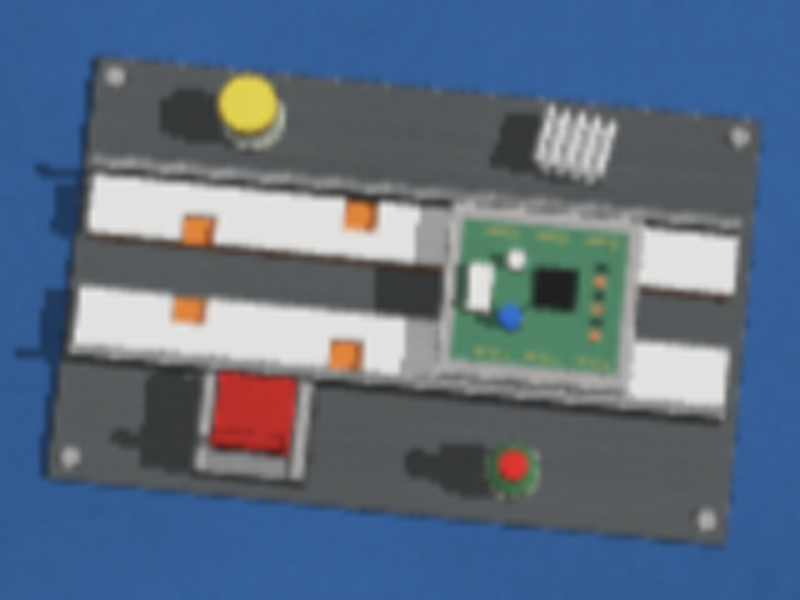

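The crop shows four orange notch floors, left of the carrier. The plate's rear (right) edge is at crop u≈635, and the red tab's outer edge is at crop v≈450.

```bash
cat >> h.py <<'E'
def blobs(im,lo,hi,amin,box=(225,150,370,250)):
    hsv=cv2.cvtColor(im,cv2.COLOR_RGB2HSV); m=cv2.inRange(hsv,np.array(lo),np.array(hi))
    k=np.zeros_like(m); x0,y0,x1,y1=box; k[y0:y1,x0:x1]=m[y0:y1,x0:x1]
    n,l,s,c=cv2.connectedComponentsWithStats(k)
    return [(c[i],s[i],l==i) for i in range(1,n) if s[i][4]>=amin]
E
python3 - <<'E'
from h import *
d=cam('top'); im=d['pixels']
O=[ray(d,*c,0.022) for c,s,_ in blobs(im,(9,150,120),(20,255,255),12) if c[0]<300]
print('orange',np.round(O,4))
C=np.array([ray(d,215+u/5,140+v/5,0.008) for u,v in [(97,57),(760,120),(725,545),(48,478)]])
print('corners',C.round(3),'mean',C.mean(0).round(4),'L',np.linalg.norm(C[0]-C[1]),np.linalg.norm(C[3]-C[2]),'W',np.linalg.norm(C[0]-C[3]),np.linalg.norm(C[1]-C[2]))
e=C[0]-C[1]+C[3]-C[2]; yaw=np.arctan2(-e[0],e[1]); print('yaw',yaw)
if len(O)==4:
    O=np.array(O); S=O.mean(0)
else: S=None
ex=np.array([np.cos(yaw),np.sin(yaw),0]); ey=np.array([-ex[1],ex[0],0]); J=C.mean(0)
J[2]=0
print('seat via orange',S,'via corners',J+0.07*ey)
tojig=lambda p:np.round([(p-J)@ex*1e3,(p-J)@ey*1e3],1)
for p in O: print('or',tojig(p))
for n,u,v,z in [('rearL',638,222,.052),('rearR',624,388,.052),('frontL',452,200,.052),('frontR',440,368,.052),('tabtopL',206,450,.081),('tabtopR',290,457,.081),('tabR in',297,375,.055)]:
    p=ray(d,215+u/5,140+v/5,z); print(n,p.round(4),tojig(p))
for c,s,m in blobs(im,(0,150,80),(6,255,255),12)+blobs(im,(172,150,80),(180,255,255),12): print('red',c,s)
for c,s,m in blobs(im,(60,80,50),(90,255,255),200): print('green',c,s,tojig(ray(d,*c,.054)))
E
```

```text
orange [[0.6133 0.0795 0.022 ]
 [0.6036 0.1658 0.022 ]
 [0.5625 0.1705 0.022 ]
 [0.5377 0.0875 0.022 ]]
corners [[ 0.701  0.221  0.008]
 [ 0.664 -0.135  0.008]
 [ 0.437 -0.112  0.008]
 [ 0.474  0.244  0.008]] mean [0.5692 0.0544 0.008 ] L 0.35769432494862774 0.3572260427125517 W 0.22806661731878364 0.2287991445533731
yaw -0.10412810914667799
seat via orange [0.57929621 0.12582999 0.022     ] via corners [0.57645189 0.12402899 0.        ]
or [41.2 29.6]
or [ 22.7 114.4]
or [-18.7 114.7]
or [-34.7  29.6]
rearL [ 0.6006 -0.0655  0.052 ] [  43.8 -116. ]
rearR [ 0.5145 -0.057   0.052 ] [ -42.8 -116.5]
frontL [0.6128 0.0302 0.052 ] [ 45.9 -19.5]
frontR [0.5254 0.0368 0.052 ] [-41.7 -22. ]
tabtopL [0.4812 0.1531 0.081 ] [-97.8  89. ]
tabtopR [0.4774 0.1113 0.081 ] [-97.2  47.1]
tabR in [0.5219 0.1097 0.055 ] [-52.8  50.1]
red [265.37610619 222.14159292] [257 214  17  17 226]
red [317.  232.5] [315 230   5   6  26]
green [323.23033708 199.08801498] [306 184  34  29 534] [  0.4 -69.9]
```

```bash
cat >> h.py <<'E'
from scipy.spatial.transform import Rotation as Ro
YAW=-0.104; EX=np.array([np.cos(YAW),np.sin(YAW),0]); EY=np.array([-EX[1],EX[0],0]); J=np.array([.5702,.0548,0])
def jig(p): q=np.array(p)-J; return np.round([q@EX*1e3,q@EY*1e3,q[2]*1e3],1)
def shift(x,y,z):
    "tool-frame shift mm to reach jig (x,y,z mm), and turn to put tool y along jig y"
    o=ctrl.observe(); w,a,b,c=o['orientation']; R=Ro.from_quat([a,b,c,w]).as_matrix()
    t=J+(x*EX+y*EY+[0,0,z])/1e3
    ty=R.T@EY; print('shift',(R.T@(t-o['tcp_pos'])*1e3).round(1),'turn',round(np.arctan2(-ty[0],ty[1]),4),'at jig',jig(o['tcp_pos']),'t',o['t'],'F',np.round(o['contact_force'],1))
E
python3 -c "
from h import *
shift(1,-155,230);shift(1,-155,36)"
```

```text
shift [-563.1 -566.8    1.1] turn -0.1318 at jig [-482.7  480.9  230.7] t 0.15 F [-0.9 -0.  -1.5]
shift [-563.1 -566.6  195.1] turn -0.1318 at jig [-482.7  480.9  230.7] t 0.15 F [-0.9 -0.  -1.5]
```

```bash
python3 -m crank '[[[0,-200,-200,0,-0.13],[0,-400,-400,0,-0.13],[0,-563,-567,0,-0.13],[0,-563,-567,0,-0.13],[0,-563,-567,0,-0.13],[0,-563,-567,0,-0.13],[0,-563,-567,0,-0.13],[0,-563,-567,0,-0.13],[0,-563,-567,0,-0.13],[0,-563,-567,0,-0.13],[0,-563,-567,0,-0.13],[0,-563,-567,0,-0.13]]]'
python3 -c "
from h import *
shift(1,-155,230)"
```

```text
t: 1.65
tcp_pos: [0.5304, -0.0595, 0.2312]
orientation: [0.0, 0.053, 0.999, 0.0]
contact_force: [0.6, 0.6, 1.1]
grip_width: 0.003
gripper_force: 0.0
shift [-28.8 -37.1   1.2] turn -0.0022 at jig [ -27.7 -117.8  231.2] t 1.65 F [0.6 0.6 1.1]
```

```bash
python3 -m crank '[[[0,0,0,0,0],[0,0,0,0,0],[0,0,0,0,0]]]'>/dev/null
python3 -c "
from h import *
shift(1,-155,100);shift(1,-155,36)"
```

```text
shift [-30.  -40.2 131.6] turn -0.0005 at jig [ -29.1 -114.8  231.6] t 2.025 F [-0.6 -0.9  0.3]
shift [-30.  -40.2 195.6] turn -0.0005 at jig [ -29.1 -114.8  231.6] t 2.025 F [-0.6 -0.9  0.3]
```

```bash
python3 -m crank '[[[0,-30,-40,0,0],[0,-30,-40,50,0],[0,-30,-40,100,0],[0,-30,-40,130,0],[0,-30,-40,130,0],[0,-30,-40,130,0]]]'
python3 -c "
from h import *
shift(1,-155,36)
d=cam('wrist','w1'); d=cam('scene'); cv2.imwrite('pics/s1.png',cv2.resize(d['pixels'][140:310,170:430,::-1],None,fx=3,fy=3))"
```

```text
t: 2.78
tcp_pos: [0.5561, -0.1001, 0.1033]
orientation: [0.001, 0.052, 0.999, -0.0]
contact_force: [1.0, -0.7, 0.4]
grip_width: 0.001
gripper_force: 0.0
shift [ 1.2  0.6 67.3] turn -0.0008 at jig [   2.1 -155.6  103.3] t 2.775 F [ 1.  -0.7  0.4]
```

View pics/s1.png

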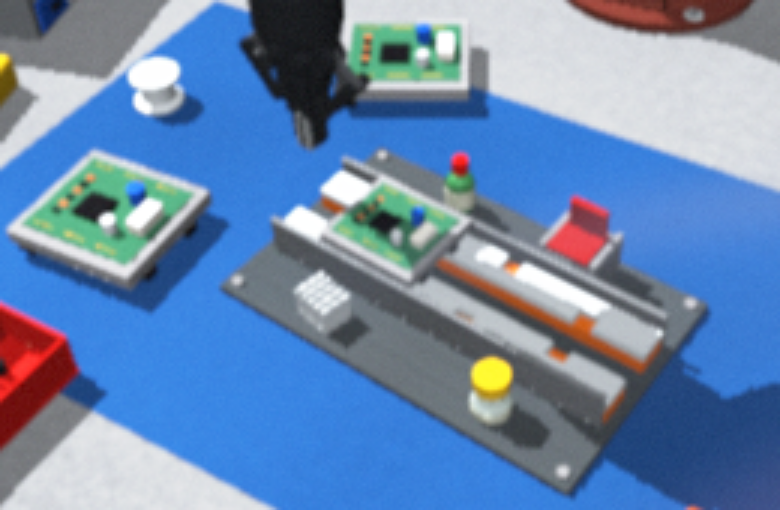

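The picture shows the fingertip at (310,130), behind the carrier and in line with the rails, clear of everything. Next: lower it and start pushing.

```bash
python3 -m crank '[[[0,1,0,35,0],[0,1,0,66,0],[0,1,0,67,0],[0,1,0,67,0],[0,1,5,67,0],[0,1,10,67,0],[0,1,15,67,0],[0,1,20,67,0],[0,1,25,67,0],[0,1,30,67,0],[0,1,35,67,0],[0,1,40,67,0]]]'
python3 -c "
from h import *
shift(1,-10,36)
d=cam('top')
for c,s,m in blobs(d['pixels'],(60,80,50),(90,255,255),100): print('green',c,s,jig(ray(d,*c,.054)))"
```

```text
t: 4.38
tcp_pos: [0.5586, -0.0603, 0.0343]
orientation: [0.0, 0.053, 0.999, -0.0]
contact_force: [-1.0, -2.8, 0.6]
grip_width: 0.001
gripper_force: 1.2
shift [ -0.4 105.7  -1.7] turn -0.0019 at jig [   0.4 -115.7   34.3] t 4.375 F [-1.  -2.8  0.6]
green [305.89820359 195.97005988] [299 184  17  27 167] [  3.2 -25.4  54. ]
```

```bash
python3 -m crank '[[[0,0,8,-1,0],[0,0,16,-1,0],[0,0,24,-1,0],[0,0,32,-1,0],[0,0,40,-1,0],[0,0,48,-1,0],[0,0,56,-1,0],[0,0,64,-1,0],[0,0,72,-1,0],[0,0,80,-1,0],[0,0,87,-1,0],[0,0,92,-1,0]]]'
python3 -c "
from h import *
shift(1,5,36)
d=cam('top')
for c,s,m in blobs(d['pixels'],(60,80,50),(90,255,255),100): print('green',c,s,jig(ray(d,*c,.054)))"
```

```text
t: 5.92
tcp_pos: [0.5683, 0.0314, 0.0353]
orientation: [-0.0, 0.053, 0.999, 0.0]
contact_force: [-0.1, -1.6, -1.1]
grip_width: 0.001
gripper_force: 0.9
shift [-0.5 28.4 -0.7] turn -0.0016 at jig [  0.5 -23.4  35.3] t 5.925 F [-0.1 -1.6 -1.1]
```

```bash
python3 -m crank '[[[0,0,2.5,0,0],[0,0,5,0,0],[0,0,7.5,0,0],[0,0,10,0,0],[0,0,12.5,0,0],[0,0,15,0,0],[0,0,17.5,0,0],[0,0,20,0,0],[0,0,22,0,0]]]'
python3 -c "
from h import *
shift(1,5,36)
d=cam('scene'); cv2.imwrite('pics/s2.png',cv2.resize(d['pixels'][140:310,200:430,::-1],None,fx=3,fy=3))"
```

```text
t: 7.1
tcp_pos: [0.5706, 0.053, 0.0353]
orientation: [0.0, 0.053, 0.999, 0.0]
contact_force: [-0.6, -2.4, 0.4]
grip_width: -0.002
gripper_force: 1.1
shift [-0.4  6.8 -0.7] turn -0.0018 at jig [ 0.6 -1.8 35.3] t 7.1 F [-0.6 -2.4  0.4]
```

View pics/s2.png

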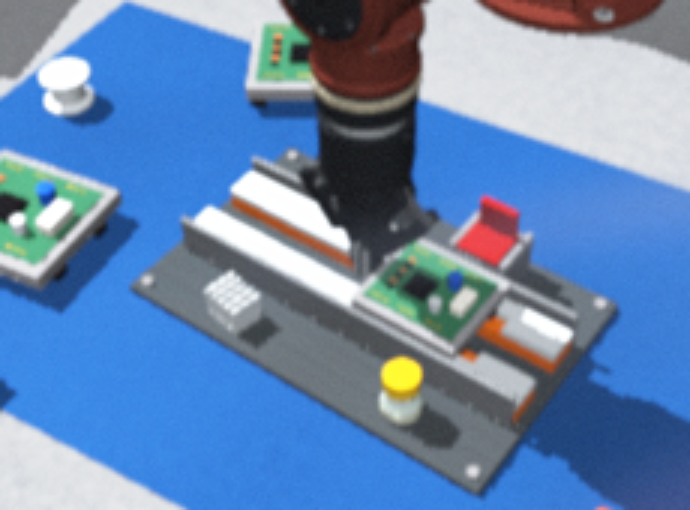

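The finger is at the carrier's rear edge (360,270), and the front notches (470,350 and 490,325) are just ahead of its front edge. The carrier is still up on the rails, so I'll go on in 1 mm rows.

```bash
python3 -m crank '[[[0,0,1,0,0],[0,0,2,0,0],[0,0,3,0,0],[0,0,4,0,0],[0,0,5,0,0]]]' | grep -E 'tcp|contact'
python3 -m crank '[[[0,0,1,0,0],[0,0,2,0,0]]]' | grep -E 'tcp|contact'
python3 -m crank '[[[0,0,1,0,0],[0,0,2,0,0]]]' | grep -E 'tcp|contact'
```

```text
tcp_pos: [0.5711, 0.0579, 0.0353]
contact_force: [-0.2, -1.7, -0.6]
tcp_pos: [0.5713, 0.0602, 0.0353]
contact_force: [-0.0, -0.2, 0.1]
tcp_pos: [0.5715, 0.0617, 0.0353]
contact_force: [-0.0, -2.5, 0.2]
```

```bash
for i in 1; do python3 -m crank '[[[0,0,1,0,0],[0,0,2,0,0]]]' | grep -E 'tcp|contact'; done
python3 -c "
from h import *
shift(1,5,36)
d=cam('scene'); cv2.imwrite('pics/s3.png',cv2.resize(d['pixels'][200:290,290:430,::-1],None,fx=5,fy=5))"
```

```text
tcp_pos: [0.5718, 0.0637, 0.0353]
contact_force: [-1.1, -3.1, -0.6]
shift [-0.4 -4.  -0.7] turn -0.0019 at jig [ 0.6  9.  35.3] t 8.525 F [-1.1 -3.1 -0.6]
```

View pics/s3.png

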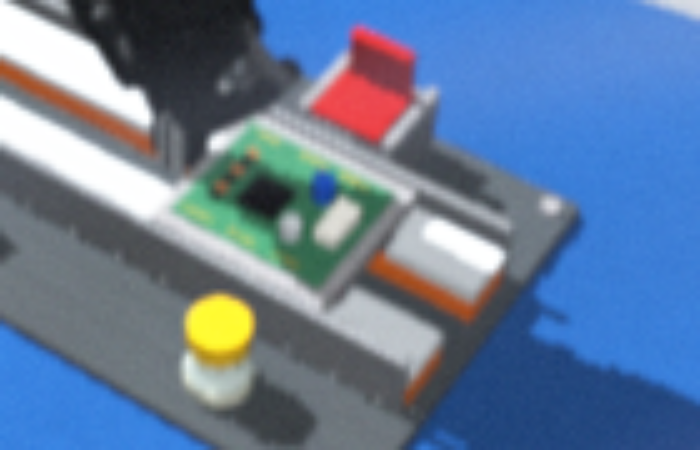

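The carrier now covers the front notches (front corners at crop (325,300) and (410,200)) and may already be down. A small extra push will show whether it is blocked.

```bash
python3 -m crank '[[[0,0,1,0,0],[0,0,1,0,0]]]' | grep -E 'tcp|contact'; python3 -m crank '[[[0,0,1,0,0],[0,0,1,0,0]]]' | grep -E 'tcp|contact'
python3 - <<'E'
from h import *
# plate-front corner in scene: predicted for seated/up
d=cam('scene')
for y in (65,70,75):
  for z in (44,52):
    print(y,z,[((proj(d,J+(x*EX+(y+dy)*EY+[0,0,z])/1e3)-[290,200])*5).round(0) for x,dy in((45,50),(-45,50),(45,-50))])
E
```

```text
tcp_pos: [0.5719, 0.0648, 0.0353]
contact_force: [0.4, -1.0, -0.0]
tcp_pos: [0.572, 0.0658, 0.0353]
contact_force: [0.5, -1.6, -0.1]
65 44 [array([310., 297.]), array([407., 180.]), array([138., 204.])]
65 52 [array([311., 286.]), array([409., 169.]), array([137., 193.])]
70 44 [array([319., 301.]), array([416., 185.]), array([146., 208.])]
70 52 [array([320., 290.]), array([417., 174.]), array([146., 197.])]
75 44 [array([328., 306.]), array([425., 189.]), array([154., 213.])]
75 52 [array([329., 295.]), array([426., 178.]), array([154., 202.])]
```

```bash
for i in 1; do python3 -m crank '[[[0,0,1,0,0],[0,0,1,0,0]]]' | grep -E 'tcp|contact'; python3 -m crank '[[[0,0,1,0,0],[0,0,1,0,0]]]' | grep -E 'tcp|contact'; python3 -m crank '[[[0,0,1,0,0],[0,0,1,0,0]]]' | grep -E 'tcp|contact';done
python3 - <<'E'
from h import *
d=cam('scene'); cv2.imwrite('pics/s4.png',cv2.resize(d['pixels'][200:290,290:430,::-1],None,fx=5,fy=5,interpolation=cv2.INTER_CUBIC))
E
```

```text
tcp_pos: [0.572, 0.0661, 0.0353]
contact_force: [-0.5, -6.3, 0.1]
tcp_pos: [0.5721, 0.0663, 0.0353]
contact_force: [-1.2, -8.8, 0.1]
tcp_pos: [0.5721, 0.0665, 0.0353]
contact_force: [-3.2, -14.4, 0.0]
```

View pics/s4.png

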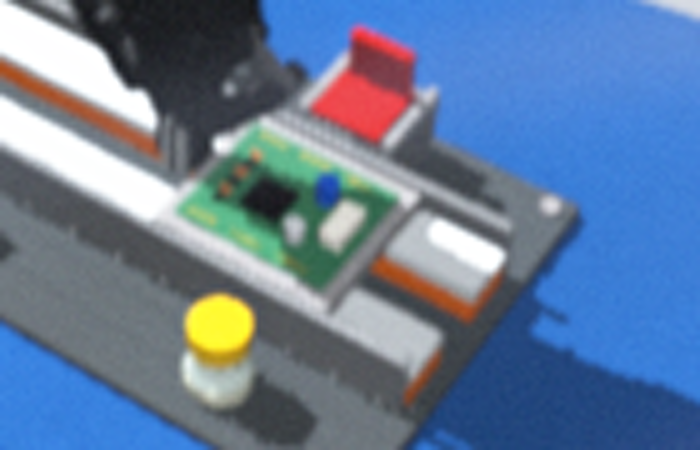

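The force climbed to 14 N with no motion, so the carrier is blocked by the notch ends. In the picture it sits low between the guides, front edge at (330,305). Now I back off, rise and go behind the keeper tab.

```bash
python3 -m crank '[[[0,0,-6,0,0],[0,0,-15,0,0],[0,0,-15,-45,0],[0,0,-15,-90,0],[0,50,15,-90,0],[0,100,40,-90,0],[0,131,55,-90,0],[0,131,55,-90,0],[0,131,55,-90,0],[0,131,55,-90,0]]]' | grep -E 't:|tcp|contact'
python3 - <<'E'
from h import *
shift(-130,68,64)
d=cam('top','top5'); im=d['pixels']
cv2.imwrite('pics/t5.png',cv2.resize(im[140:260,215:375,::-1],None,fx=5,fy=5,interpolation=cv2.INTER_CUBIC))
for c,s,m in blobs(im,(60,80,50),(90,255,255),100): print('green',c,s,jig(ray(d,*c,.046)))
for c,s,m in blobs(im,(0,150,80),(6,255,255),12): print('red',c,s)
print([jig(np.r_[ray(d,215+u/5,140+v/5,.081)]) for u,v in((206,450),(290,457))])
E
```

```text
t: 11.18
tcp_pos: [0.4486, 0.1367, 0.1253]
contact_force: [-0.1, -0.0, 0.1]
shift [ 0.5 -0.8 61.3] turn -0.0027 at jig [-129.5   68.8  125.3] t 11.175 F [-0.1 -0.   0.1]
green [275.96703297 192.80952381] [263 180  22  29 273] [ 5.2 52.4 46. ]
red [272.33333333 221.33333333] [272 216   2  14  21]
red [317.  232.5] [315 230   5   6  26]
[array([-98.7,  88.5,  81. ]), array([-98.2,  46.6,  81. ])]
```

View pics/t5.png

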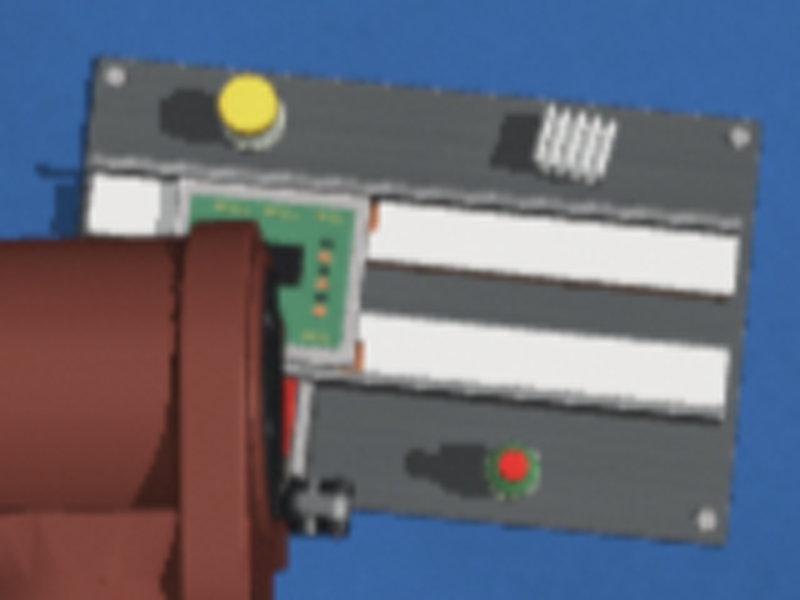

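The carrier's rear edge is at crop (360,280), with slivers of orange behind it, which fits it being seated. The wrist is over the keeper, and the finger is behind the tab. Next: descend and push the keeper.

```bash
python3 -m crank '[[[0,0,0,30,0],[0,0,0,60,0],[0,0,0,61,0],[0,-6,0,61,0],[0,-12,0,61,0],[0,-17,0,61,0],[0,-20,0,61,0],[0,-23,0,61,0],[0,-26,0,61,0],[0,-29,0,61,0],[0,-31,0,61,0]]]' | grep -E 't:|tcp|contact'
python3 -m crank '[[[0,-2,0,0,0],[0,-4,0,0,0],[0,-6,0,0,0]]]' | grep -E 't:|tcp|contact'
python3 -c "
from h import *
shift(-85,68,64)"
```

```text
t: 12.6
tcp_pos: [0.4787, 0.134, 0.0643]
contact_force: [-1.3, 0.2, 1.3]
t: 12.98
tcp_pos: [0.4847, 0.1334, 0.0643]
contact_force: [-1.5, -0.2, 0.9]
shift [-8.2 -1.2  0.3] turn -0.0018 at jig [-93.2  69.3  64.3] t 12.975 F [-1.5 -0.2  0.9]
```

```bash
python3 -m crank '[[[0,-1.5,0,0,0],[0,-3,0,0,0],[0,-4,0,0,0]]]' | grep -E 'tcp|contact'
python3 -m crank '[[[0,-1,0,0,0],[0,-2,0,0,0]]]' | grep -E 'tcp|contact'
python3 -m crank '[[[0,-1,0,0,0],[0,-2,0,0,0]]]' | grep -E 'tcp|contact'
```

```text
tcp_pos: [0.4887, 0.1329, 0.0643]
contact_force: [-2.2, 0.1, 0.6]
tcp_pos: [0.4906, 0.1327, 0.0643]
contact_force: [-1.3, 1.6, 1.2]
tcp_pos: [0.4926, 0.1325, 0.0643]
contact_force: [-1.9, 1.1, -0.2]
```

```bash
python3 -m crank '[[[0,-1,0,0,0],[0,-2,0,0,0]]]' | grep -E 'tcp|contact'
python3 -m crank '[[[0,-1,0,0,0],[0,-1,0,0,0]]]' | grep -E 'tcp|contact'
python3 -m crank '[[[0,-1,0,0,0],[0,-1,0,0,0]]]' | grep -E 'tcp|contact'
```

```text
tcp_pos: [0.4946, 0.1323, 0.0643]
contact_force: [-1.8, 0.0, -0.3]
tcp_pos: [0.4957, 0.1322, 0.0643]
contact_force: [-1.1, 0.7, -0.7]
tcp_pos: [0.4966, 0.1321, 0.0643]
contact_force: [-1.2, 0.1, -0.7]
```

```bash
python3 -m crank '[[[0,-1,0,0,0],[0,-1,0,0,0]]]' | grep -E 'tcp|contact'
python3 -m crank '[[[0,-1,0,0,0],[0,-1,0,0,0]]]' | grep -E 'tcp|contact'
python3 -m crank '[[[0,-1,0,0,0],[0,-1,0,0,0]]]' | grep -E 'tcp|contact'
python3 -m crank '[[[0,-1,0,0,0],[0,-1,0,0,0]]]' | grep -E 'tcp|contact'
```

```text
tcp_pos: [0.4975, 0.132, 0.0643]
contact_force: [-1.6, -0.3, 0.5]
tcp_pos: [0.4975, 0.132, 0.0643]
contact_force: [-8.3, 0.1, 4.7]
tcp_pos: [0.4976, 0.1319, 0.0643]
contact_force: [-12.7, -0.0, 9.5]
tcp_pos: [0.4977, 0.132, 0.0643]
contact_force: [-18.0, 0.7, 13.7]
```

It hit a hard stop at the expected travel. I'll back off, rise, swing clear and check.

```bash
python3 -m crank '[[[0,6,0,0,0],[0,25,0,0,0],[0,30,0,-50,0],[0,30,0,-100,0],[0,30,60,-120,0],[0,30,120,-120,0],[0,30,180,-120,0],[0,30,220,-120,0],[0,30,220,-120,0],[0,30,220,-120,0]]]' | grep -E 't:|tcp|contact'
python3 - <<'E'
from h import *
d=cam('top'); im=d['pixels']
a=cv2.resize(im[150:250,215:315,::-1],None,fx=4,fy=4,interpolation=cv2.INTER_CUBIC)
s=cam('scene')['pixels'][190:290,300:400,::-1]
cv2.imwrite('pics/f.png',np.hstack([a,cv2.resize(s,None,fx=4,fy=4,interpolation=cv2.INTER_CUBIC)]))
for c,st,m in blobs(im,(60,80,50),(90,255,255),100): print('green',c,st,jig(ray(d,*c,.046)))
for c,st,m in blobs(im,(0,150,80),(6,255,255),12): print('red',c,st,jig(ray(d,st[0]+st[2]/2,st[1]+st[3],.081)))
E
```

```text
t: 16.85
tcp_pos: [0.494, 0.3533, 0.1843]
contact_force: [0.0, 0.7, 1.3]
green [268.61676647 193.31137725] [251 179  34  30 501] [ 2.  71.1 46. ]
red [266.47488584 212.42009132] [258 205  17  16 219] [-73.9  65.5  81. ]
red [317.  232.5] [315 230   5   6  26] [-98.8 -64.5  81. ]
```

View pics/f.png

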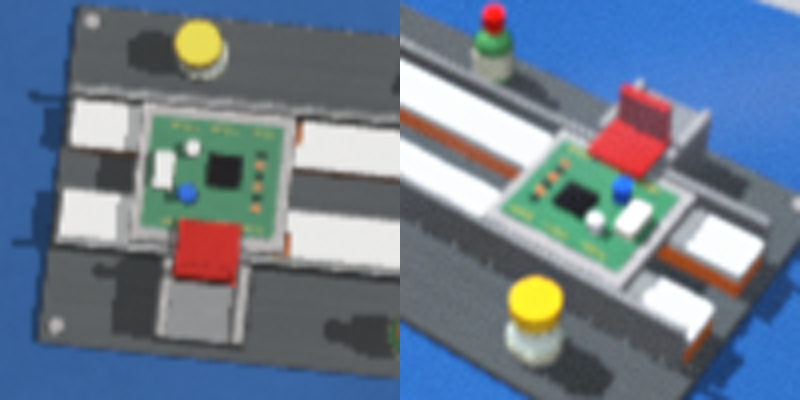

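The red tongue overlaps the carrier edge (205,235 in the left half), the carrier is seated, and the robot is clear.

```bash
python3 -c "
from plant import ctrl
print(ctrl.sign_off())"
```

```text
the job is handed in; nothing more can be done
None
```

The carrier is seated in its notches with the red keeper pushed to its stop over the edge; I handed the job in about 17 s into the 48 s limit, and sign-off returned no verdict.

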